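Slide the gauge carrier home and latch it

TASK

Push the carrier board, with the small setting ring riding on it, along its rails with a fingertip until you feel it drop into the locating notches and sit level. Then push the swing latch by its upright peg all the way round until it lies square across the board. Do not lift the board or ram it, do not touch the ring, keep it in its nest, and leave the other things on the bench where they are.

Things in the scene. Friction and masses are not known exactly. Their poses are not given: they have to be found in the camera images.
- fixture: Fixed slide fixture: base plate 300 mm (x) by 152 mm (y -86 to +66 mm), with four steel tracks along x (tops at z 24 mm, centred at y -38, -16, 16, 38 mm) and two side guides (inner faces at y +-52 mm, tops at z 36 mm). Origin: on the bench, mid-way along the tracks. x = direction the carrier must slide (to the robot's left and a little away), y roughly towards the robot, z up.
- home (a point): Where the carrier's origin lies when home: fixture x 60 mm, y 0, z 17 mm. Notches in the tracks (14 mm long, 7 mm deep; outer tracks at fixture x 15 mm, inner ones at x 105 mm) take all four feet (10 mm long) at the same moment there, with 2 mm play either way. The feet then bear on the notch ends, so a further push is firmly resisted.
- carrier: Loose dark steel board 120 (x) by 100 (y) mm, 12 mm thick, on four 8 mm feet, about 0.45 kg, between the side guides. Origin: its centre, at the underside of the feet; x = sliding direction. Trailing edge at x -60 mm, open to a fingertip above the tracks. Board 32 to 44 mm above the bench while sliding, 25 to 37 mm when home. Sliding takes 1 to 5 N. Starts 70 to 130 mm short of home.
- nest (a point): Centre of the ring's nest on the top face of the carrier, 22 mm ahead of the carrier's origin and 20 mm above it, between four pins 6 mm high.
- ring_mid (a point): Centre (half-way up) of the small steel setting ring, 44 mm across, 14 mm high, 0.11 kg, lying loose in the nest on the carrier.
- latch (a joint): Swing latch: steel bar 62x16 mm, 39.5 to 47.5 mm above the bench, pivoted on the fixture's far side. Rad: 0 = parallel to the rails, pointing from the pivot to fixture -x; negative = swung outward (starts -0.5 to -0.05); positive = clockwise from above, over the rails; 1.57 (stop) = square across the board. Stays where left, moves under 2 N at the peg. Passes 2.5 mm over the board only when home.
- latch_peg (a point): Top centre of the upright steel peg on the free end of the latch, 12 mm diameter, rising from 47.5 to 73.5 mm above the bench, 60 mm from the pivot axis.
- latch_pivot (a point): Point on the latch's upright pivot axis, 39 mm above the bench; at x = 30 mm, y = -70 mm of the fixture.
- big_ring: Bystander: larger steel setting ring, 58 mm across, 16 mm high; origin at the centre of its underside. To be left alone.
- plug: Bystander: plug gauge, 116 mm long, 20 mm thick, lying beside the fixture on the robot's side; origin at the centre of its underside. To be left alone.
- tin: Bystander: round tin with blue lid, 62 mm across, 27 mm high; origin at the centre of its underside. To be left alone.
- bushing: Bystander: flanged steel bush, 50 mm across, 35 mm high; origin at the centre of its underside. To be left alone.
- gauge: Bystander: dial gauge lying flat, 108x58x22 mm; origin at the centre of its underside. To be left alone.
- turned_shaft: Bystander: turned steel shaft, 141 mm long, 25 mm thick; origin at the centre of its underside. To be left alone.
- driver: Bystander: screwdriver with orange handle, 190 mm long; origin at the centre of its underside. To be left alone.
- ring: The small setting ring as a body; origin at the centre of its underside (7 mm below ring_mid).
There are look-alikes about, which are no part of the job. Leave any black or turquoise look-alike of the ring alone.

How it is judged (in metres and radians):
On the way, in this order (a step that is already met when the one before it is completed fails the run):
1. the carrier has dropped into the locating notches and sits level (z of carrier in the frame of fixture between 0.014 and 0.0195 m and x of carrier in the frame of fixture between 0.0555 and 0.0645 m and angle between the z axis of carrier and the z axis of fixture, either way round below 0.05 rad), for 0.2 s.
2. the latch is swung across the board (value of joint latch above 1.42 rad), for 0.2 s.
At the end, for the whole second after the job is handed in: The carrier rests in the notches (origin 17 mm above the bench within 2.5 mm, within 4.5 mm of x = 60 mm, level within 0.05 rad), the small ring lies in its nest (within 8 mm), the latch is beyond 1.42 rad, all at rest (all of step 1 and horizontal distance between ring_mid and nest below 0.008 m and z of ring_mid in the frame of carrier between 0.023 and 0.031 m and value of joint latch above 1.42 rad and linear speed of each of carrier, ring below 0.02 m/s); the robot touches nothing.
It fails at once if the carrier was lifted off its rails or tipped up (z of carrier in the frame of fixture above 0.031 m or angle between the z axis of carrier and the z axis of fixture, either way round above 0.2 rad).
It fails at once if the ring was lifted or knocked out of its nest (z of ring_mid in the frame of carrier above 0.037 m or horizontal distance between ring_mid and nest above 0.012 m).
It fails at once if the ring was touched by the robot (contact force between any of the fingers, the arm and ring above 0.5 N).
It fails at once if the carrier was rammed (over 40 N) (contact force between any of the fingers, the arm and carrier above 40 N).
It fails at once if a bystander was moved by more than 15 mm (distance of any of big_ring, plug, tin, bushing, gauge, turned_shaft, driver from where it was at the start of the episode above 0.015 m).
It also fails if it takes over 59 s, if anything falls off the work surface, if the arm or the gripper's body presses on something with over 40 N, if the wrist force passes 120 N, or if a joint passes its speed limit or range.

ROBOT

A 7-joint arm with a two-finger parallel gripper is mounted at the origin on a cart in front of the work surface, level with it; the furniture and walls round the work are solid. World frame = base frame: x ahead of the robot, y to its left, z up, the work surface at z = 0. Lengths are in mm, angles in degrees, forces in N, time in s.
With the tool pointing down it reaches from about 425 to 950 mm from the base axis. Payload 4.7 kg.
Tool frame: the origin (TCP) lies on the centre line of the jaws, within the pads' length; the fingertips stand 17 mm ahead of it and the grasp point (between the pads) lies 2 mm behind it; z points along the fingers, y is the direction in which the jaws open and shut (so a half turn about z gives the same grasp; the last joint's range is limited). The gripper opens to 87 mm and grips with 3 to 60 N. Pads are 19 mm wide; open, the fingers measure 117 mm over their backs; the gripper's body (75 mm by 190 mm) begins 51 mm behind the grasp point.
Start: joints at [64.979, 26.849, -2.785, 87.806, 1.381, 65.374, -4.715], TCP at [267.745, -619.645, 239.573] pointing down, gripper open.
Joint ranges: [-148.3, 148.3], [-19.14, 114.17], [-79.39, 73.82], [5.75, 140.21], [-59.74, 239.74], [12.07, 113.84], [-152.46, 152.46]. Speed limits (degrees/s): [147.25, 147.25, 180, 180, 180, 180, 180].

INTERFACE

Orientations are given as a 3x3 rotation matrix whose columns are the frame's x, y, z axes.
In Python, from bench import get_state, grab_frame, calibration, close_job gives the robot as it stands.
- The arm moves only by the tool carry_out, never from a script. Its argument "commands" is one flat list of numbers, 7 for each row, row after row: the shift along the tool's x, y, z in mm, then the turn, a rotation vector about the tool's x, y, z in degrees, then the opening, from 0 (shut) to 1 (fully open). In form: [dx, dy, dz, ax, ay, az, grip, dx, dy, dz, ax, ay, az, grip, ...]. A call has 1 to 12 rows; each row is the pose to reach, as a shift and turn from the pose commanded when the call began, along the tool's axes at that moment; what a row does not reach only later rows make up. A row lasts 1/12 s, in which the tool goes at most 41.7 mm and 7.16 degrees, less where a joint would pass 70% of its speed; a pose out of reach is approached as far as the arm can. A call with a gripper value outside its range is refused whole. The fingers move at their own pace and stop on an object; "squeeze" is the grip in N (left out, the last holds). Time passes only in rows, so rows that repeat a pose let the fingers close. It gives the time, the measured TCP pose, the force and the opening at its end, in the units of the state.
- get_state(): the state, without advancing time (a new reading comes with each control period).
- grab_frame(name): name is "scene" or "side" or "wrist"; returns (picture, depth): 384x512x3 uint8, red, green, blue; 384x512 float32, mm along the optical axis (not along the pixel's ray), 0 where there is no reading.
- calibration(name): a dict with "K" (3x3 intrinsics, pixels), "R" (3x3) and "t" (3): a world point X has camera coordinates R X + t. Camera axes: x right, y down, z forward; pixel columns grow to the right and rows downward; lengths in mm; the calibration is good to about 2 mm. The wrist camera is an equidistant fisheye: a pixel r from the principal point sees the ray r / f radians off the axis. A picture is of the moment at which its call begins: read the wrist's pose just before it. calibration takes no time and is no camera call; for the wrist camera it gives the pose at the moment of the call.
- close_job(): hands the job in, once; it reports no verdict.
The state is a dict: "time_s": time; "joints": joint angles; "qd": joint speeds; "joint_torque": joint torques, N m; "position": TCP position; "orientation": TCP orientation; "wrist_force": force on the tool from outside, world axes, zero at the start; "moment": the same for the moment, N m; "width": opening from 0.0 (shut) to 1.0 (fully open).
Only numpy, scipy, OpenCV 4.12 (cv2) and the standard library are available. Lean on these libraries where they do the work, as an engineer would, in place of code of your own. Each camera call takes 0.05 s, during which the arm holds its last target. There are 200 camera calls.

## Working session

There is one attempt and no reset: what is moved stays moved. The work goes in short steps, Python scripts to look and compute and a tool call to move; the robot and the scene stay as the last step left them, time stands still between calls to the robot, and variables do not carry over. Pictures are saved under pics/ and viewed, about 8 in all and at most 12, crops included, and the job is handed in when it is done.

Besides the shell and the picture viewer there is one more tool, called after "Call:" as name(argument=value, ...), one argument or row to a line, values as JSON. carry_out: Moves the arm, as the interface text tells. Its arguments: {"type":"object","properties":{"commands":{"type":"array","items":{"type":"number"}},"squeeze":{"type":"number"}},"required":["commands"]}

```bash
mkdir -p pics; ls; python3 - <<'E'
from bench import *
import cv2,numpy as np
s=get_state();print(s)
for n in("scene","side"):
    p,d=grab_frame(n);np.savez(f"{n}0.npz",p=p,d=d,**calibration(n))
    c=calibration(n);print(n,c)
    cv2.imwrite(f"pics/{n}0.png",p[:,:,::-1])
E
```

```text
pics
{'time_s': 0.0, 'joints': array([64.98025304, 26.89786519, -2.784602  , 87.87208198,  1.38250837,
       65.37460853, -4.71325412]), 'qd': array([ 0.10992251,  0.06302974, -0.05205355,  0.01651186, -0.00662931,
        0.05592383, -0.06001284]), 'joint_torque': array([-5.27758777e-05, -5.07975447e+01, -8.07545171e-02, -2.36152124e+01,
       -6.13444741e-02,  3.80917720e-02,  1.87074747e-04]), 'position': array([ 267.47261568, -619.14393394,  238.5049742 ]), 'orientation': array([[ 9.17970452e-01,  3.96647855e-01, -8.53494310e-04],
       [ 3.96648762e-01, -9.17968811e-01,  1.73798520e-03],
       [-9.41130542e-05, -1.93395652e-03, -9.99998125e-01]]), 'wrist_force': array([ 0.56864442,  0.50403732, -0.39164928]), 'moment': array([0.02938631, 0.0109793 , 0.00532577]), 'width': 0.9990097345623071}
scene {'K': array([[423.02121355,   0.        , 260.94226919],
       [  0.        , 423.02121355, 197.27607793],
       [  0.        ,   0.        ,   1.        ]]), 'R': array([[-0.45396767, -0.89090018,  0.01449901],
       [-0.51550932,  0.2493413 , -0.81980428],
       [ 0.72674858, -0.37963902, -0.57246023]]), 't': array([236.86306626, 381.67179091, 725.44217789])}
side {'K': array([[367.63600904,   0.        , 256.39689557],
       [  0.        , 367.63600904, 188.127792  ],
       [  0.        ,   0.        ,   1.        ]]), 'R': array([[-0.82379135, -0.56624414,  0.02711821],
       [-0.25669015,  0.32993545, -0.90843424],
       [ 0.5054483 , -0.75532124, -0.41714725]]), 't': array([453.26501967, 243.44716594, 876.08196044])}
```

View pics/scene0.png

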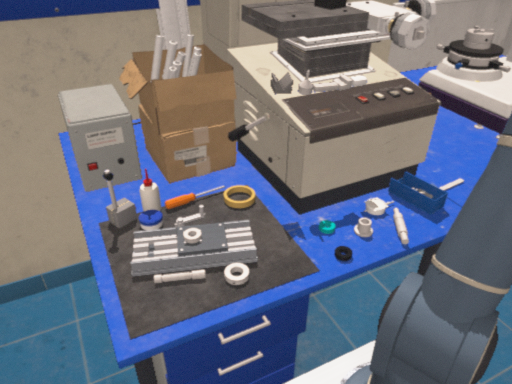

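View pics/side0.png

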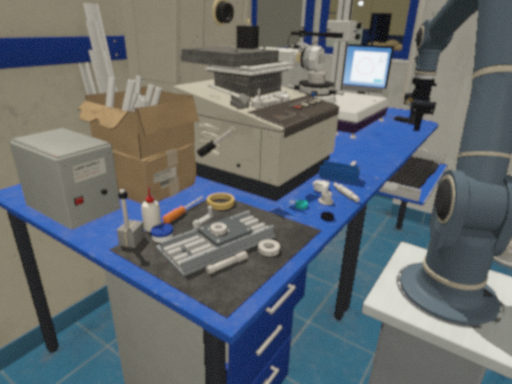

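Scene view: fixture around (195,247), board with ring at (192,236), latch (white-ish) at about (190,218); plug at (180,276), big ring (237,273) on the robot's side; tin (150,218) and driver (190,198) on the far side.

```bash
cat > h.py <<'E'
import numpy as np,cv2
def load(f):
    z=np.load(f);return z
def cloud(z):
    d=z['d'];v,u=np.mgrid[:d.shape[0],:d.shape[1]]
    K=z['K'];c=np.stack([(u-K[0,2])/K[0,0]*d,(v-K[1,2])/K[1,1]*d,d],-1)
    return (c-z['t'])@z['R']
def proj(z,X):
    c=np.atleast_2d(X)@z['R'].T+z['t'];return (c[:,:2]/c[:,2:])*z['K'][0,0]+z['K'][:2,2]
E
python3 - <<'E'
from h import *
z=load('scene0.npz');P=cloud(z)
for u,v in [(192,236),(193,230),(140,262),(250,262),(250,225),(140,252),(190,216),(215,240),(180,276),(237,273),(100,300)]: print(u,v,P[v,u].round(0))
cv2.imwrite('pics/c.png',cv2.resize(z['p'][185:305,100:275,::-1],None,fx=4.5,fy=4.5,interpolation=cv2.INTER_CUBIC))
# top-down height map of region
m=(P[...,2]>15)&(P[...,2]<60)&(P[...,0]>400)&(P[...,0]<900)&(np.arange(384)[:,None]>190)&(np.arange(384)[:,None]<300)&(np.arange(512)<275)&(np.arange(512)>100)
q=P[m&(P[...,2]>18)&(P[...,2]<50)];print(len(q),q.min(0),q.max(0))
E
```

```text
192 236 [565. 170.  46.]
193 230 [569. 165.  60.]
140 262 [541. 306.  35.]
250 262 [461.  61.   1.]
250 225 [592.  -2.  -0.]
140 252 [604. 294.  10.]
190 216 [641. 149.  48.]
215 240 [529. 124.  43.]
180 276 [477. 232.  15.]
237 273 [440. 105.   2.]
100 300 [1257.  429. -761.]
5183 [405.77825516 -70.59952811  18.00519783] [799.87337556 339.80450226  49.98103749]
```

View pics/c.png

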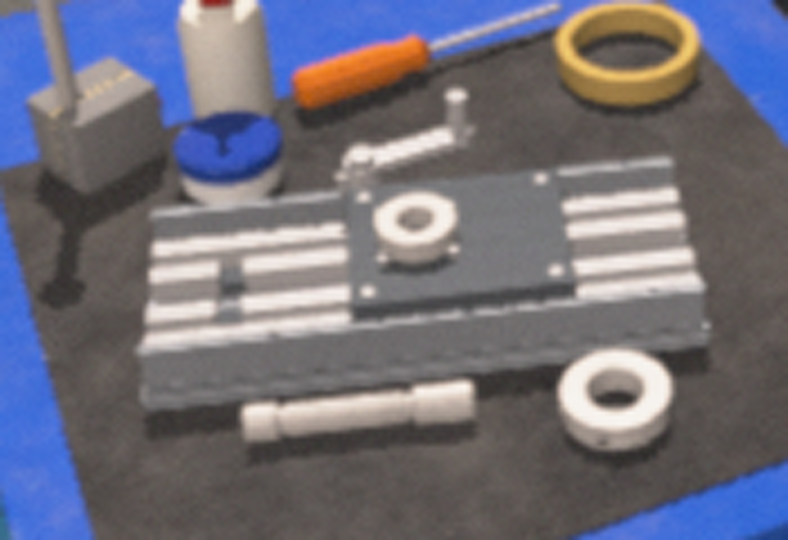

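The crop shows the latch pivot near (360,160), its peg top at (457,92), the board corners near (345,188), (553,172), (577,290), (355,312), and the inner notches at (230,290).

```bash
cat >> h.py <<'E'
def ray(z,u,v,h):
    c=np.array([(u-z['K'][0,2])/z['K'][0,0],(v-z['K'][1,2])/z['K'][1,1],1])
    d=z['R'].T@c;o=-z['R'].T@z['t'];return o+d*(h-o[2])/d[2]
E
python3 - <<'E'
from h import *
z=load('scene0.npz')
f=lambda u,v,h:ray(z,100+u/4.5-.39,185+v/4.5-.39,h)
for n,a in dict(baseL=(143,405,0),baseR=(707,343,0),gNL=(140,350,36),gNR=(704,285,36),gFL=(152,212,36),gFR=(672,162,36),bFL=(345,190,44),bFR=(553,172,44),bNR=(577,290,44),bNL=(355,312,44),peg=(457,92,73.5),piv=(360,152,52),notch=(230,290,24),ring=(415,220,58)).items(): print(n,f(*a).round(1))
P=cloud(z);v,u=np.mgrid[:384,:512]
m=(P[...,2]>41)&(P[...,2]<46.5)&(u>170)&(u<232)&(v>218)&(v<260)
q=P[m];print(m.sum(),np.median(q[:,2]));r=cv2.minAreaRect(q[:,:2].astype(np.float32));print(r)
m=(P[...,2]>66)&(P[...,2]<80)&(u>190)&(u<212)&(v>200)&(v<222);print(P[m].mean(0),m.sum())
E
```

```text
baseL [546.5 330.2   0. ]
baseR [458.1  44.1   0. ]
gNL [548.1 325.6  36. ]
gNR [465.2  42.7  36. ]
gFL [656.4 294.2  36. ]
gFR [569.6  11.7  36. ]
bFL [618.1 193.4  44. ]
bFR [581.8  81.5  44. ]
bNR [483.3 109.1  44. ]
bNL [518.5 219.8  44. ]
peg [640.2 116.   73.5]
piv [637.8 177.4  52. ]
notch [586.9 270.1  24. ]
ring [559.3 171.4  58. ]
1098 43.94807530798367
((566.5804443359375, 149.63223266601562), (124.1768569946289, 129.1011199951172), 73.4964599609375)
[635.48175025 119.37745685  72.2083656 ] 16
```

```bash
python3 - <<'E'
from h import *
a=np.array([267,-619]);b=np.array([527,64]);t=(b-a)/np.linalg.norm(b-a);n=np.array([t[1],-t[0]])
for f in('scene0.npz','side0.npz'):
    z=load(f);P=cloud(z);q=P[(z['d']>0)&(P[...,2]>90)]
    s=(q[:,:2]-a)@t;l=(q[:,:2]-a)@n
    for lo in range(-100,1000,100):
        k=(s>lo)&(s<lo+100)&(abs(l)<350);
        if k.sum()>5: print(f,lo,k.sum(),'lat',np.percentile(l[k],[1,5,50]).round(),'z',q[k,2].max().round())
E
```

```text
scene0.npz 100 1116 lat [225. 230. 244.] z 459.0
scene0.npz 200 3581 lat [190. 196. 241.] z 492.0
scene0.npz 300 2991 lat [152. 157. 184.] z 325.0
scene0.npz 400 3751 lat [115. 120. 151.] z 424.0
scene0.npz 500 5173 lat [ 95.  98. 162.] z 474.0
scene0.npz 600 2334 lat [202. 210. 278.] z 472.0
scene0.npz 700 296 lat [297. 300. 337.] z 309.0
scene0.npz 800 2159 lat [304. 312. 335.] z 331.0
scene0.npz 900 1422 lat [170. 181. 319.] z 331.0
side0.npz -100 240 lat [-51. -40.  31.] z 508.0
side0.npz 0 2306 lat [-114.  -85.  -32.] z 607.0
side0.npz 100 1249 lat [-220. -204. -124.] z 639.0
side0.npz 200 1348 lat [-219.  186.  264.] z 635.0
side0.npz 300 1381 lat [-349. -346.  171.] z 626.0
side0.npz 400 1366 lat [114. 119. 149.] z 421.0
side0.npz 500 3237 lat [ 94.  98. 159.] z 471.0
side0.npz 600 2455 lat [199. 209. 277.] z 471.0
side0.npz 700 241 lat [295. 300. 322.] z 311.0
side0.npz 800 1470 lat [305. 311. 334.] z 328.0
side0.npz 900 1496 lat [172. 293. 321.] z 329.0
```

Call:
carry_out(
  commands=[15,-17,0,0,0,0,0,35,-39,0,0,0,0,0,60,-67,0,0,0,0,0,86,-96,0,0,0,0,0,112,-126,0,0,0,0,0,138,-155,0,0,0,0,0,164,-184,0,0,0,0,0,190,-213,0,0,0,0,0,216,-242,0,0,0,0,0,242,-271,0,0,0,0,0,267,-300,0,0,0,0,0,292,-329,0,0,0,0,0],
)

```text
time_s: 1.1
position: [405.2, -199.9, 239.4]
orientation: [[0.918, 0.397, -0.0], [0.397, -0.918, -0.0], [-0.0, 0.0, -1.0]]
wrist_force: [1.5, 0.1, 0.6]
width: 0.17
```

Call:
carry_out(
  commands=[27,-25,0,0,0,0,0,54,-49,0,0,0,0,0,81,-73,0,0,0,0,0,108,-98,0,0,0,0,0,135,-122,0,0,0,-5,0,162,-147,0,0,0,-11,0,189,-171,0,0,0,-18,0,205,-186,0,0,0,-25,0,217,-196,0,0,0,-32,0,217,-196,0,0,0,-39,0,217,-196,0,0,0,-46,0,217,-196,0,0,0,-49.6,0],
)

```text
time_s: 2.1
position: [526.5, 64.6, 239.0]
orientation: [[0.287, 0.958, -0.001], [0.958, -0.287, 0.0], [-0.0, -0.001, -1.0]]
wrist_force: [-0.2, -0.2, -0.4]
width: 0.004
```

```bash
python3 - <<'E'
from bench import *
import cv2,numpy as np
s=get_state();print(s['time_s'],s['position'],s['orientation'],s['wrist_force'],s['width'])
c=calibration("wrist");p,d=grab_frame("wrist");np.savez("w1.npz",p=p,d=d,**c);print(c)
cv2.imwrite("pics/w1.png",cv2.resize(p[:,:,::-1],(768,576)))
E
```

```text
2.1 [526.49359437  64.60841427 239.00256715] [[ 2.86963598e-01  9.57940775e-01 -1.16869724e-03]
 [ 9.57941452e-01 -2.86963706e-01  7.80655586e-05]
 [-2.60591510e-04 -1.14194551e-03 -9.99999314e-01]] [-0.24194481 -0.24759685 -0.37318477] 0.004436192754940669
{'K': array([[297.31863964,   0.        , 256.01310193],
       [  0.        , 297.31863964, 192.25885801],
       [  0.        ,   0.        ,   1.        ]]), 'R': array([[ 9.57776716e-01, -2.87512630e-01,  4.98855720e-04],
       [-2.77635905e-01, -9.24421205e-01,  2.61464604e-01],
       [-7.47132233e-02, -2.50563210e-01, -9.65212936e-01]]), 't': array([-484.79890295,  174.50579181,  444.60121036])}
```

View pics/w1.png

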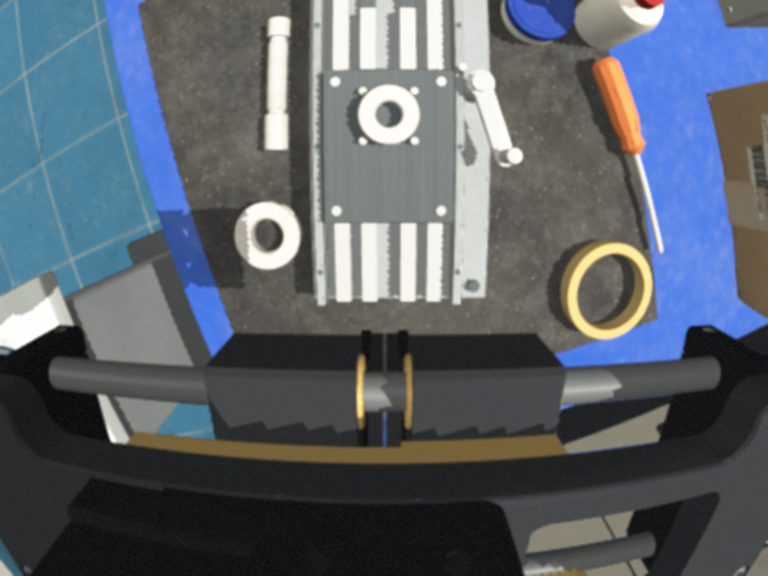

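Wrist view: board corners (323,220), (448,222), (455,70), (325,70); latch pivot (481,79), peg (512,156); the trailing edge is open to the tool.

```bash
cat >> h.py <<'E'
def wray(z,u,v,h):
    K=z['K'];a=np.array([u-K[0,2],v-K[1,2]]);r=np.hypot(*a);th=r/K[0,0]
    c=np.r_[a/r*np.sin(th),np.cos(th)];d=z['R'].T@c;o=-z['R'].T@z['t'];return o+d*(h-o[2])/d[2]
E
python3 - <<'E'
from h import *
z=load('w1.npz')
f=lambda u,v,h:wray(z,u/1.5-.2,v/1.5-.2,h)
th=np.radians(73);O=np.array([559,169]);E=np.array([[np.cos(th),np.sin(th)],[-np.sin(th),np.cos(th)]])
for n,a in dict(bTN=(323,220,44),bTF=(448,222,44),bLF=(455,70,44),bLN=(325,70,44),t1R=(336,301,24),t4R=(441,301,24),gN=(319,303,36),gF=(458,303,36),piv=(481,79,52),peg=(512,156,73.5),ring=(388,114,58)).items():
    w=f(*a);print(n,w.round(1),(E@(w[:2]-O)).round(1))
E
```

```text
bTN [490.3 111.   44. ] [-75.5  48.7]
bTF [581.9  81.9  44. ] [-76.6 -47.3]
bLF [620.3 194.   44. ] [ 41.8 -51.3]
bLN [526.  221.9  44. ] [40.9 47. ]
t1R [475.9  41.4  24. ] [-146.3   42.1]
t4R [561.   15.8  24. ] [-145.9  -46.7]
gN [464.2  46.8  36. ] [-144.6   54.9]
gF [573.6  13.9  36. ] [-144.   -59.3]
piv [635.6 181.3  52. ] [ 34.1 -69.7]
peg [636.  119.7  73.5] [-24.7 -88. ]
ring [560.7 172.4  58. ] [ 3.8 -0.6]
```

Call:
carry_out(
  commands=[0,0,20,0,0,0,0,0,0,50,0,0,0,0,0,0,80,0,0,0,0,0,0,110,0,0,0,0,0,0,140,0,0,0,0,0,0,165,0,0,0,0,0,0,182,0,0,0,0,0,0,190,0,0,0,0,0,0,194,0,0,0,0,0,0,194,0,0,0,0,6,0,194,0,0,0,0,12,0,194,0,0,0,0],
)

```text
time_s: 3.15
position: [531.4, 76.0, 46.8]
orientation: [[0.294, 0.956, 0.003], [0.956, -0.294, 0.0], [0.001, 0.002, -1.0]]
wrist_force: [0.5, -0.1, 0.0]
width: 0.006
```

Call:
carry_out(
  commands=[2,0,0,0,0,0,0,4,0,0,0,0,0,0,6,0,0,0,0,0,0,8,0,0,0,0,0,0,10,0,0,0,0,0,0,12,0,0,0,0,0,0,14,0,0,0,0,0,0,16,0,0,0,0,0,0,18,0,0,0,0,0,0,20,0,0,0,0,0,0,22,0,0,0,0,0,0,24,0,0,0,0,0,0],
)

```text
time_s: 4.15
position: [536.3, 94.2, 45.5]
orientation: [[0.296, 0.955, -0.004], [0.955, -0.296, -0.007], [-0.008, -0.001, -1.0]]
wrist_force: [-3.2, -7.6, 6.7]
width: 0.004
```

Call:
carry_out(
  commands=[2,0,0,0,0,0,0,4,0,0,0,0,0,0,6,0,0,0,0,0,0,8,0,0,0,0,0,0,10,0,0,0,0,0,0,12,0,0,0,0,0,0],
)

```text
time_s: 4.65
position: [540.0, 105.7, 45.5]
orientation: [[0.296, 0.955, -0.003], [0.955, -0.296, -0.007], [-0.008, -0.001, -1.0]]
wrist_force: [-1.4, -8.2, 6.9]
width: 0.005
```

```bash
cat > look.py <<'E'
from bench import *
from h import *
import sys
s=get_state();print(s['time_s'],s['position'].round(1),s['wrist_force'].round(1),s['moment'].round(2))
n=sys.argv[1]
for c in("scene",):
    k=calibration(c);p,d=grab_frame(c);np.savez(n+'.npz',p=p,d=d,**k)
    a=p[185:305,100:275,::-1]
    cv2.imwrite(f'pics/{n}.png',cv2.resize(a,None,fx=4.5,fy=4.5,interpolation=cv2.INTER_CUBIC))
E
python3 look.py a1
```

```text
4.65 [540.  105.7  45.5] [-1.4 -8.2  6.9] [-1.74  0.48 -0.02]
```

View pics/a1.png

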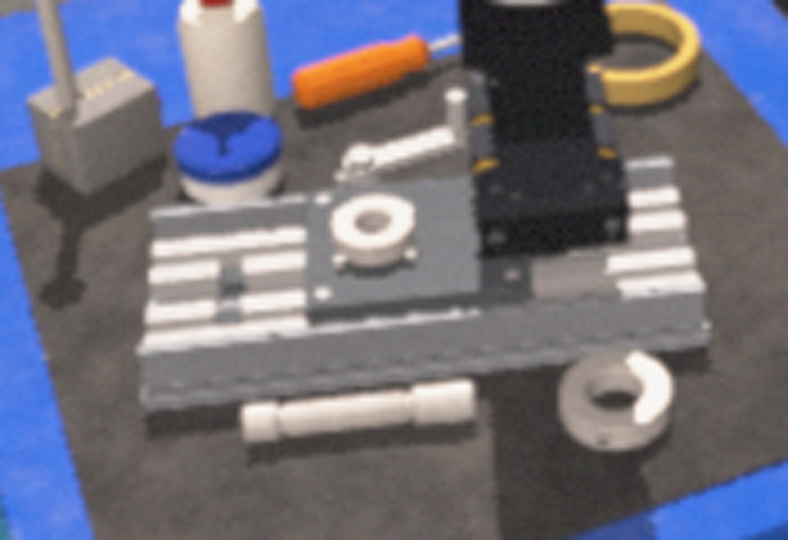

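The board moved about 25 mm, level, with the ring in its nest; the finger is on the trailing edge at (480,240) in the crop. I'll carry on.

Call:
carry_out(
  commands=[3,0,0,0,0,0,0,6,0,0,0,0,0,0,9,0,0,0,0,0,0,12,0,0,0,0,0,0,15,0,0,0,0,0,0,18,0,0,0,0,0,0,21,0,0,0,0,0,0,24,0,0,0,0,0,0,27,0,0,0,0,0,0,30,0,0,0,0,0,0,33,0,0,0,0,0,0,36,0,0,0,0,0,0],
)

```text
time_s: 5.7
position: [550.5, 139.7, 45.4]
orientation: [[0.296, 0.955, -0.004], [0.955, -0.296, -0.008], [-0.009, -0.001, -1.0]]
wrist_force: [-2.4, -8.6, 7.4]
width: 0.008
```

Call:
carry_out(
  commands=[1.5,0,0,0,0,0,0,3,0,0,0,0,0,0,4.5,0,0,0,0,0,0,6,0,0,0,0,0,0,7.5,0,0,0,0,0,0,9,0,0,0,0,0,0,10,0,0,0,0,0,0,11,0,0,0,0,0,0],
)

```text
time_s: 6.37
position: [553.7, 150.1, 45.5]
orientation: [[0.296, 0.955, -0.004], [0.955, -0.296, -0.008], [-0.009, -0.001, -1.0]]
wrist_force: [-3.0, -9.6, 9.5]
width: 0.006
```

Call:
carry_out(
  commands=[1,0,0,0,0,0,0,2,0,0,0,0,0,0,3,0,0,0,0,0,0,4,0,0,0,0,0,0,5,0,0,0,0,0,0,6,0,0,0,0,0,0],
)

```text
time_s: 6.87
position: [555.4, 155.8, 45.4]
orientation: [[0.296, 0.955, -0.004], [0.955, -0.296, -0.008], [-0.009, -0.001, -1.0]]
wrist_force: [-3.7, -8.8, 6.7]
width: 0.005
```

Call:
carry_out(
  commands=[1,0,0,0,0,0,0,2,0,0,0,0,0,0,3,0,0,0,0,0,0],
)

```text
time_s: 7.12
position: [556.5, 161.0, 45.1]
orientation: [[0.295, 0.956, -0.002], [0.956, -0.295, -0.004], [-0.004, -0.001, -1.0]]
wrist_force: [-1.4, -5.0, 2.1]
width: 0.006
```

Call:
carry_out(
  commands=[1,0,0,0,0,0,0,2,0,0,0,0,0,0],
)

```text
time_s: 7.28
position: [556.9, 162.2, 45.1]
orientation: [[0.294, 0.956, -0.003], [0.956, -0.294, -0.006], [-0.007, -0.002, -1.0]]
wrist_force: [-3.6, -9.6, 5.7]
width: 0.009
```

Call:
carry_out(
  commands=[1,0,0,0,0,0,0,2,0,0,0,0,0,0],
)

```text
time_s: 7.45
position: [556.9, 162.3, 45.1]
orientation: [[0.295, 0.955, -0.005], [0.955, -0.295, -0.009], [-0.01, -0.002, -1.0]]
wrist_force: [-4.5, -11.7, 9.6]
width: 0.006
```

```bash
python3 look.py a2; python3 - <<'E'
from h import *
z=load('a2.npz');P=cloud(z);v,u=np.mgrid[:384,:512]
# left half board heights near ring
O=np.array([561,172]);th=np.radians(73);E=np.array([[np.cos(th),np.sin(th)],[-np.sin(th),np.cos(th)]])
F=(P[...,:2]-O)@E.T
for x0 in range(0,130,10):
    k=(abs(F[...,0]-x0-5)<5)&(F[...,1]>25)&(F[...,1]<45)&(P[...,2]>15)&(P[...,2]<70)
    print(x0,k.sum(),np.median(P[k][:,2]).round(1) if k.sum() else '')
E
```

```text
7.45 [556.9 162.3  45.1] [ -4.5 -11.7   9.6] [-2.78  1.    0.04]
0 23 36.7
10 24 36.9
20 28 37.0
30 24 36.1
40 22 36.0
50 23 36.7
60 24 37.3
70 24 37.0
80 24 36.6
90 22 37.3
100 28 36.5
110 23 36.4
120 8 23.8
```

View pics/a2.png

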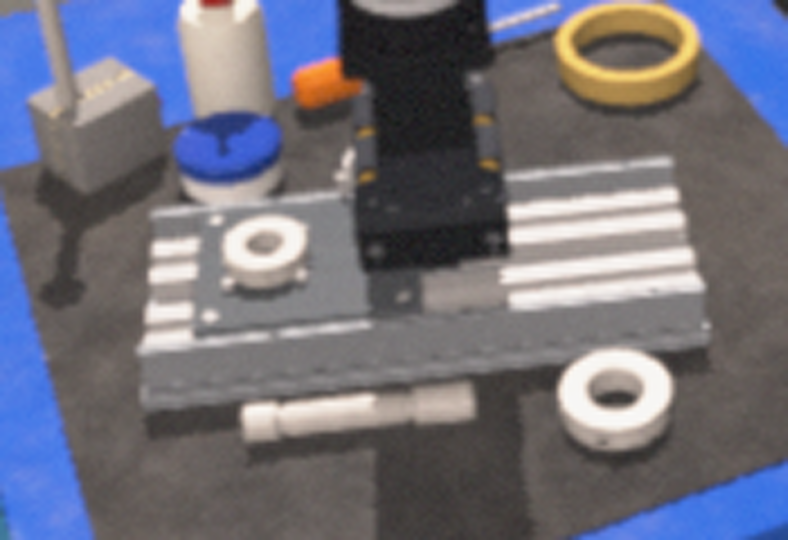

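The board is home: top face at 36–37 mm over its whole length (home value 37), force rising with no motion, ring in its nest at crop (265,250). Next I check clearances for the latch push.

```bash
python3 - <<'E'
from h import *
O=np.array([561,172]);th=np.radians(73);E=np.array([[np.cos(th),np.sin(th)],[-np.sin(th),np.cos(th)]])
for n in('scene0.npz','side0.npz'):
    z=load(n);P=cloud(z);F=(P[...,:2]-O)@E.T
    for zl,zh in((42,105),(105,400)):
        for x0 in range(-120,120,40):
            k=(z['d']>0)&(F[...,0]>x0)&(F[...,0]<x0+40)&(F[...,1]<-95)&(F[...,1]>-500)&(P[...,2]>zl)&(P[...,2]<zh)
            if k.sum()>3: print(n,zl,x0,k.sum(),np.sort(F[...,1][k])[::-1][[2,k.sum()//4]].round())
W=lambda x,y:O+np.array([x,y])@E
from bench import get_state
s=get_state();Rt=s['orientation'];p=s['position'];print(s['joints'].round(1))
print('tcp fix',E@(p[:2]-O))
for n,a in dict(pre=(-27,-122),contact=(-27,-110),end1=(-4,-42)).items(): print(n,W(*a).round(1))
E
```

```text
scene0.npz 42 -120 212 [-369. -377.]
scene0.npz 42 -80 219 [-353. -360.]
scene0.npz 42 -40 219 [-340. -346.]
scene0.npz 42 0 234 [-328. -333.]
scene0.npz 42 40 229 [-320. -326.]
scene0.npz 42 80 460 [-166. -175.]
scene0.npz 105 -120 925 [-343. -360.]
scene0.npz 105 -80 1121 [-333. -349.]
scene0.npz 105 -40 1074 [-322. -338.]
scene0.npz 105 0 1407 [-308. -330.]
scene0.npz 105 40 1006 [-301. -322.]
scene0.npz 105 80 672 [-191. -369.]
side0.npz 42 -120 135 [-371. -376.]
side0.npz 42 -80 135 [-353. -358.]
side0.npz 42 -40 152 [-340. -345.]
side0.npz 42 0 167 [-327. -332.]
side0.npz 42 40 269 [-321. -327.]
side0.npz 42 80 539 [-165. -181.]
side0.npz 105 -120 553 [-343. -360.]
side0.npz 105 -80 745 [-332. -350.]
side0.npz 105 -40 713 [-321. -337.]
side0.npz 105 0 1013 [-306. -330.]
side0.npz 105 40 1061 [-300. -326.]
side0.npz 105 80 1356 [-190. -373.]
[  0.3  34.8 -28.1 108.7  23.9  42.8 -58.7]
tcp fix [-10.51404196   1.03915109]
pre [669.8 110.5]
contact [658.3 114. ]
end1 [600.  155.9]
```

Call:
carry_out(
  commands=[-3,0,0,0,0,0,0,-8,0,0,0,0,0,0,-14,0,0,0,0,0,0,-20,0,0,0,0,0,0,-27,0,-5,0,0,0,0,-32,0,-20,0,0,0,0,-34,0,-45,0,0,0,0,-34,0,-70,0,0,0,0,-34,0,-90,0,0,0,0,-34,0,-100,0,0,0,0,-34,0,-100,0,0,0,0],
)

```text
time_s: 8.42
position: [550.1, 135.5, 148.9]
orientation: [[0.293, 0.956, 0.006], [0.956, -0.293, 0.001], [0.003, 0.005, -1.0]]
wrist_force: [0.9, 0.6, 0.1]
width: 0.002
```

Call:
carry_out(
  commands=[4,30,0,0,0,0,0,8,65,0,0,0,0,0,10,100,0,0,0,0,0,10,122,0,0,0,0,0,10,122,10,0,0,0,0,10,122,30,0,0,0,0,10,122,55,0,0,0,0,10,122,70,0,0,0,0,10,122,75,0,0,0,0,10,122,75,0,0,0,0],
)

```text
time_s: 9.25
position: [666.3, 108.5, 68.3]
orientation: [[0.292, 0.956, -0.004], [0.956, -0.292, -0.001], [-0.002, -0.004, -1.0]]
wrist_force: [0.2, 0.1, -0.4]
width: 0.005
```

```bash
python3 look.py a3; python3 - <<'E'
from bench import *
from h import *
O=np.array([561,172]);th=np.radians(73);E=np.array([[np.cos(th),np.sin(th)],[-np.sin(th),np.cos(th)]])
s=get_state();print(E@(s['position'][:2]-O))
c=calibration("wrist");p,d=grab_frame("wrist");np.savez("w3.npz",p=p,d=d,**c)
cv2.imwrite("pics/w3.png",cv2.resize(p[:,:,::-1],(768,576)))
E
```

```text
9.25 [666.3 108.5  68.3] [ 0.2  0.1 -0.4] [-0.04 -0.11  0.01]
[ -29.20813993 -120.29862444]
```

View pics/w3.png

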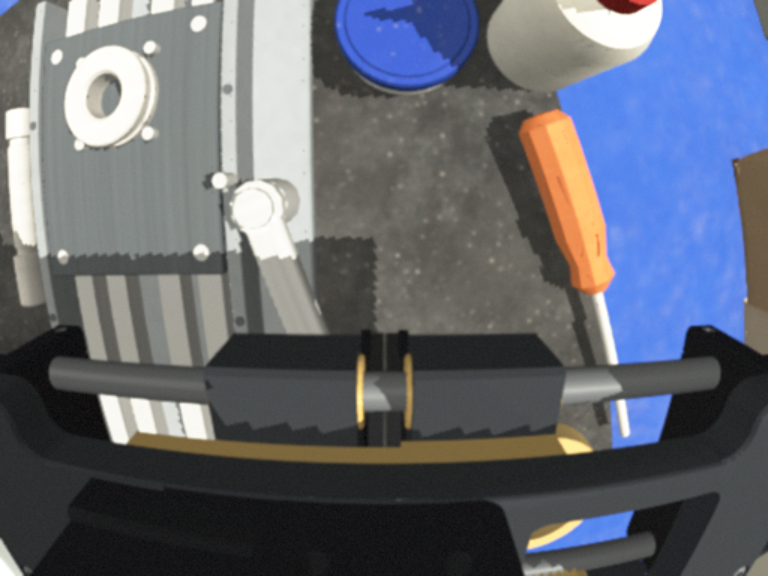

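Fingertip stands just outside the peg (latch bar runs under it at (325,330)); ring and board still in place. Push towards the rails.

Call:
carry_out(
  commands=[0,-4,0,0,0,0,0,0,-8,0,0,0,0,0,0,-11,0,0,0,0,0,0,-14,0,0,0,0,0,0,-17,0,0,0,0,0,0,-20,0,0,0,0,0,0,-23,0,0,0,0,0,0,-26,0,0,0,0,0,0,-29,0,0,0,0,0,0,-32,0,0,0,0,0,0,-36,0,0,0,0,0,0,-40,0,0,0,0],
)

```text
schema error: expected a multiple of 7 numbers
```

Call:
carry_out(
  commands=[1,-3,0,0,0,0,0,2,-6,0,0,0,0,0,4,-9,0,0,0,0,0,6,-12,0,0,0,0,0,8,-16,0,0,0,0,0,10,-20,0,0,0,0,0,13,-24,0,0,0,0,0,16,-28,0,0,0,0,0,19,-31,0,0,0,0,0,22,-34,0,0,0,0,0,24,-37,0,0,0,0,0,24,-37,0,0,0,0],
)

```text
schema error: expected a multiple of 7 numbers
```

```bash
python3 look.py a4; python3 - <<'E'
from bench import *
from h import *
O=np.array([561,172]);th=np.radians(73);E=np.array([[np.cos(th),np.sin(th)],[-np.sin(th),np.cos(th)]])
s=get_state();print(E@(s['position'][:2]-O))
E
```

```text
9.35 [668.3 109.2  71.2] [-0.5  1.1  0.3] [-0.05 -0.12  0.01]
[ -28.52865353 -121.38006143]
```

View pics/a4.png

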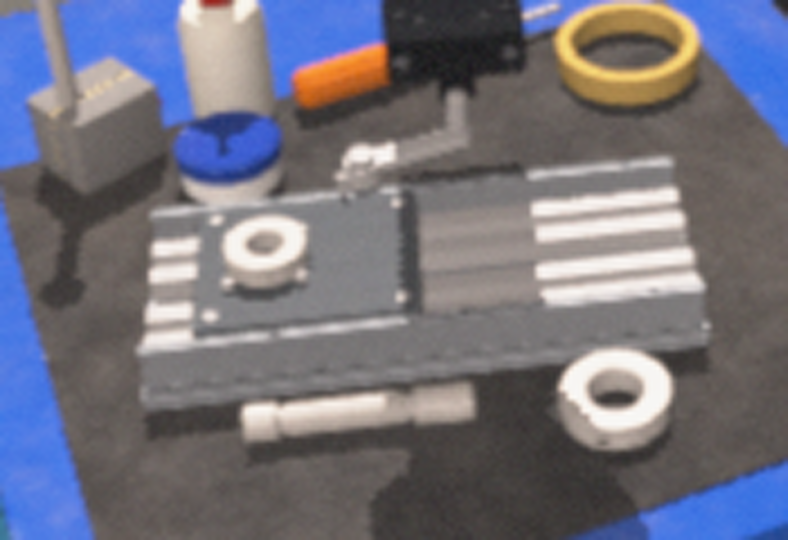

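Those two calls were refused, so nothing moved; the latch is unmoved and the finger is behind the peg (crop (455,95)). Resending them corrected.

Call:
carry_out(
  commands=[0,-4,0,0,0,0,0,0,-8,0,0,0,0,0,0,-11,0,0,0,0,0,0,-14,0,0,0,0,0,0,-17,0,0,0,0,0,0,-20,0,0,0,0,0,0,-23,0,0,0,0,0,0,-26,0,0,0,0,0,0,-29,0,0,0,0,0,0,-32,0,0,0,0,0,0,-36,0,0,0,0,0,0,-40,0,0,0,0,0],
)

```text
time_s: 10.4
position: [629.4, 120.6, 70.5]
orientation: [[0.293, 0.956, -0.0], [0.956, -0.293, 0.0], [-0.0, -0.0, -1.0]]
wrist_force: [0.8, -0.7, 0.9]
width: 0.008
```

Call:
carry_out(
  commands=[1,-3,0,0,0,0,0,2,-6,0,0,0,0,0,4,-9,0,0,0,0,0,6,-12,0,0,0,0,0,8,-16,0,0,0,0,0,10,-20,0,0,0,0,0,13,-24,0,0,0,0,0,16,-28,0,0,0,0,0,19,-31,0,0,0,0,0,22,-34,0,0,0,0,0,24,-37,0,0,0,0,0,24,-37,0,0,0,0,0],
)

```text
time_s: 11.4
position: [600.9, 155.7, 70.6]
orientation: [[0.292, 0.957, 0.0], [0.957, -0.292, 0.001], [0.001, -0.0, -1.0]]
wrist_force: [-0.6, 0.2, -0.2]
width: 0.008
```

```bash
python3 look.py a5; python3 - <<'E'
from bench import *
from h import *
O=np.array([561,172]);th=np.radians(73);E=np.array([[np.cos(th),np.sin(th)],[-np.sin(th),np.cos(th)]])
s=get_state();print(E@(s['position'][:2]-O))
E
```

```text
11.4 [600.9 155.7  70.6] [-0.6  0.2 -0.2] [-0.   -0.13 -0.05]
[ -4.3318355  -43.13567915]
```

View pics/a5.png

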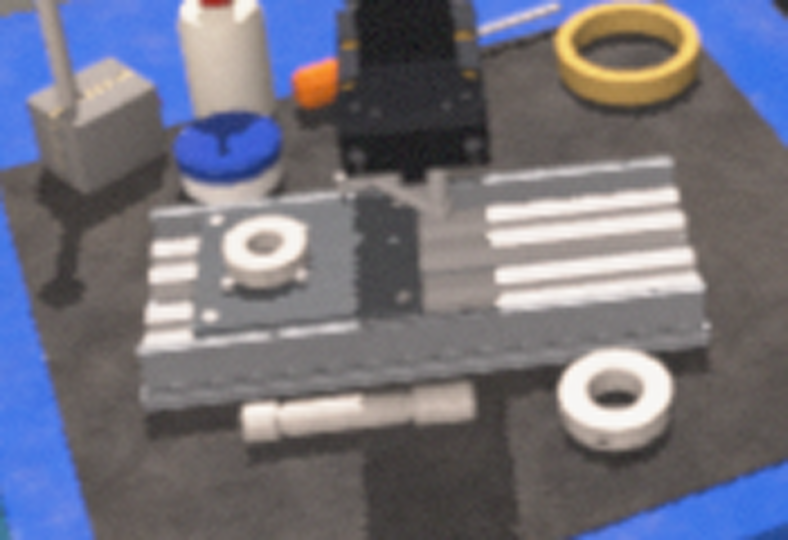

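The latch has swung inward; peg top at crop about (437,175), just outside the board's trailing edge.

```bash
python3 - <<'E'
from h import *
O=np.array([561,172]);th=np.radians(73);E=np.array([[np.cos(th),np.sin(th)],[-np.sin(th),np.cos(th)]])
z=load('a5.npz')
for u,v,h in((437,175,73.5),(437,210,48)):
  w=ray(z,100+u/4.5-.39,185+v/4.5-.39,h);f=E@(w[:2]-O);r=f-[30,-70];print(f,np.hypot(*r),np.arctan2(r[1],-r[0]))
E
```

```text
[-14.97836954 -16.33728358] 70.01957483154072 0.8732116040234692
[-13.20751973 -17.54991103] 67.95514398178838 0.8817205311111787
```

Call:
carry_out(
  commands=[0,6,0,0,0,0,0,-2,12,0,0,0,0,0,-12,12,0,0,0,0,0,-25,12,0,0,0,0,0,-36,12,0,0,0,0,0,-40,6,0,0,0,0,0,-40,-5,0,0,0,0,0,-40,-18,0,0,0,0,0,-40,-27,0,0,0,0,0,-40,-28,0,0,0,0,0,-37,-28,0,0,0,0,0,-34,-28,0,0,0,0,0],
)

```text
time_s: 12.45
position: [565.2, 130.3, 70.8]
orientation: [[0.293, 0.956, 0.001], [0.956, -0.293, 0.0], [0.0, 0.001, -1.0]]
wrist_force: [0.5, -0.8, 0.4]
width: 0.006
```

Call:
carry_out(
  commands=[3,0,0,0,0,0,0,7,0,0,0,0,0,0,11,0,0,0,0,0,0,15,0,0,0,0,0,0,19,-1,0,0,0,0,0,23,-1,0,0,0,0,0,27,-1,0,0,0,0,0,31,-2,0,0,0,0,0,35,-2,0,0,0,0,0,39,-2,0,0,0,0,0,42,-2,0,0,0,0,0,45,-2,0,0,0,0,0],
)

```text
time_s: 13.45
position: [575.0, 174.1, 70.1]
orientation: [[0.293, 0.956, -0.003], [0.956, -0.293, -0.0], [-0.001, -0.002, -1.0]]
wrist_force: [-4.7, -1.4, 0.1]
width: 0.003
```

```bash
cat > st.py <<'E'
from bench import *
from h import *
O=np.array([561,172]);th=np.radians(73);E=np.array([[np.cos(th),np.sin(th)],[-np.sin(th),np.cos(th)]])
s=get_state();print(s['time_s'],E@(s['position'][:2]-O),s['wrist_force'].round(1))
E
python3 st.py
```

```text
13.45 [  6.08046866 -12.76614808] [-4.7 -1.4  0.1]
```

Now the last few millimetres, until the stop is felt.

Call:
carry_out(
  commands=[2,0,0,0,0,0,0,4,0,0,0,0,0,0,5,0,0,0,0,0,0,6,0,0,0,0,0,0],
)

```text
time_s: 13.78
position: [576.5, 180.2, 70.1]
orientation: [[0.292, 0.956, -0.002], [0.956, -0.292, 0.0], [-0.0, -0.002, -1.0]]
wrist_force: [-4.8, -0.2, 0.4]
width: 0.004
```

Call:
carry_out(
  commands=[1,0,0,0,0,0,0,2,0,0,0,0,0,0,3,0,0,0,0,0,0,3,0,0,0,0,0,0],
)

```text
time_s: 14.12
position: [576.8, 181.0, 70.1]
orientation: [[0.293, 0.956, -0.005], [0.956, -0.293, -0.003], [-0.005, -0.003, -1.0]]
wrist_force: [-8.2, -4.9, 2.2]
width: 0.006
```

```bash
python3 st.py
```

```text
14.1167 [ 13.21586921 -12.45533339] [-8.2 -4.9  2.2]
```

Call:
carry_out(
  commands=[1,0,0,0,0,0,0,2,0,0,0,0,0,0,2,0,0,0,0,0,0,2,0,0,0,0,0,0],
)

```text
time_s: 14.45
position: [576.8, 181.2, 70.1]
orientation: [[0.294, 0.956, -0.006], [0.956, -0.294, -0.006], [-0.008, -0.004, -1.0]]
wrist_force: [-8.8, -7.0, 5.5]
width: 0.002
```

Call:
carry_out(
  commands=[-5,0,0,0,0,0,0,-15,0,0,0,0,0,0,-30,0,0,0,0,0,0,-45,0,-10,0,0,0,0,-60,0,-30,0,0,0,0,-75,0,-60,0,0,0,0,-90,0,-90,0,0,0,0,-105,0,-120,0,0,0,0,-115,0,-145,0,0,0,0,-120,0,-160,0,0,0,0,-120,0,-160,0,0,0,0,-120,0,-160,0,0,0,0],
)

```text
time_s: 15.45
position: [544.9, 68.2, 231.6]
orientation: [[0.295, 0.956, 0.004], [0.956, -0.295, -0.0], [0.001, 0.004, -1.0]]
wrist_force: [0.0, 1.1, -0.6]
width: 0.006
```

```bash
python3 st.py; python3 look.py a6; python3 - <<'E'
from h import *
z=load('a6.npz');P=cloud(z)
O=np.array([561,172]);th=np.radians(73);E=np.array([[np.cos(th),np.sin(th)],[-np.sin(th),np.cos(th)]])
F=(P[...,:2]-O)@E.T
for x0 in range(0,120,15):
    k=(abs(F[...,0]-x0-7)<7)&(F[...,1]>25)&(F[...,1]<45)&(P[...,2]>15)&(P[...,2]<70)
    print(x0,k.sum(),np.median(P[k][:,2]).round(1) if k.sum() else '')
E
```

```text
15.45 [-103.9878594   -14.97298582] [ 0.   1.1 -0.6]
15.45 [544.9  68.2 231.6] [ 0.   1.1 -0.6] [-0.04 -0.09 -0.01]
0 36 37.1
15 33 36.9
30 31 36.9
45 33 36.7
60 34 37.3
75 34 36.8
90 35 37.2
105 31 37.3
```

View pics/a6.png

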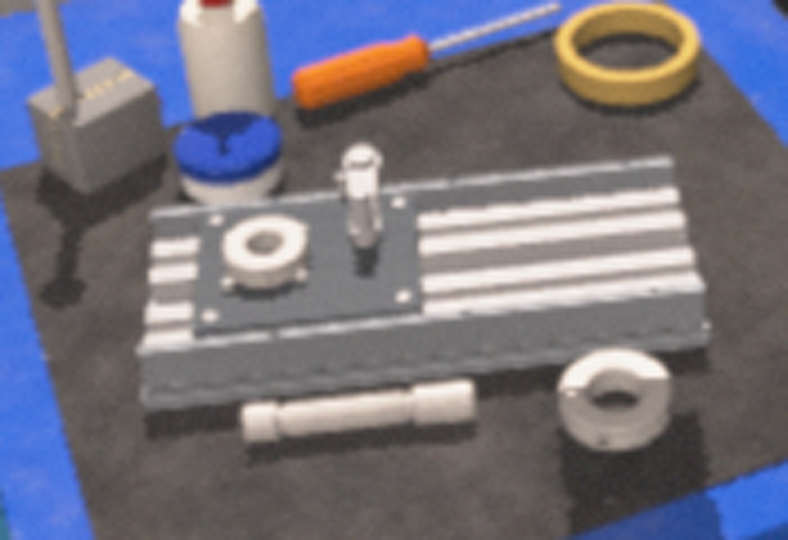

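The latch lies across the board, the ring is in its nest, and the bystanders look where they were. I'll check the latch angle from the bar's ends before handing in.

```bash
python3 - <<'E'
from h import *
z=load('a6.npz');f=lambda u,v,h:ray(z,100+u/4.5-.39,185+v/4.5-.39,h)[:2]
th=np.radians(73);E=np.array([[np.cos(th),np.sin(th)],[-np.sin(th),np.cos(th)]])
O=np.array([561,172])
for e in((366,245),(364,245),(367,243)):
    p=E@(f(*e,40)-O);r=p-[30,-70];print(p,np.arctan2(r[1],-r[0]))
P=cloud(z);F=(P[...,:2]-O)@E.T
k=(P[...,2]>52)&(P[...,2]<78)&(abs(F[...,0]-30)<25)&(F[...,1]>-40)&(F[...,1]<15)
p=np.median(F[k],axis=0);r=p-[30,-70];print('peg',k.sum(),p,np.arctan2(r[1],-r[0]))
E
```

```text
[26.72524714 -3.26284434] 1.5217662431369976
[27.80377973 -3.43427143] 1.537815032445955
[26.14972537 -4.87219815] 1.5117463005738307
peg 47 [27.80433596 -5.76644622] 1.5366271218118503
```

```bash
python3 -c "
from bench import *
print(close_job())"
```

```text
the job is handed in; nothing more can be done
None
```

I slid the carrier home with the closed fingertips and swung the latch round to its stop. I then backed the arm clear and handed the job in at about 15.5 s of the 59 s allowed; no verdict was reported.

**Carrier:** the board's top face measured 36.7–37.3 mm along its whole length (37 mm means home), so it sits level in the notches. A further push was firmly resisted. The highest wrist force I read was about 16 N.

**Ring:** in the last picture it lies in its nest. I only judged this by eye.

**Latch:** it measured about 1.51–1.54 rad (1.42 needed), and I felt the stop. The latch points disagreed with the stated geometry by a few millimetres (up to 10 mm in radius part-way round). I put this down to camera calibration; the angle has some margin.

**Bystanders:** they look unmoved in the last picture; I did not measure them.

Two latch-push calls were refused because of a missing number. Nothing moved, and I resent them corrected.

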